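# Switch the locking selector valve to the tall bottle

## Task

Switch the bottle selector valve over to the tall slim bottle: pull its black pointer knob straight up to unlock it, turn it until the pointer is at the tall bottle, then feel for the locking pocket, which lies up to 30 degrees further round, and push the knob back down until it is fully home and locked. Never force the knob against its lock or bear down hard on it while it is not over the pocket, and leave the bottles and everything else on the bench standing where they are.

Things in the scene. Friction and masses are not known exactly. Their poses are not given: they have to be found in the camera images.
- valve: The valve station, fixed: white base slab 200 x 320 x 12 mm, on it a grey block 96 x 96 mm (top at 82 mm) with an aluminium collar of 88 mm diameter (top at 100 mm). Origin on the bench surface below the knob's axis; z up; +x is the pointer's park direction. Inside the collar is a hidden lock plate (see its points).
- nest_left (a point): Floor of a round bottle nest, 125 mm from the knob's axis, 46 degrees (0.80 rad) anticlockwise of the valve's +x.
- nest_right (a point): Floor of the other bottle nest, 125 mm from the axis, 46 degrees (0.80 rad) clockwise of the valve's +x.
- park_pocket (a point): Lock plate's park pocket: a wide pocket at +x where the knob starts locked, its pointer up to 0.10 rad off +x. Point on the knob's axis at the collar's top, 100 mm up. The lock pin hangs under the pointer 32 mm from the axis. Pin on plate may bear at most 25 N, downwards or sideways (twisting while locked).
- plate (a point): Lock plate's flat top, 92 mm up on the axis. Each side has one narrow pocket, 0.08 to 0.55 rad (5 to 31 degrees) further from +x than that side's nest; where exactly differs each time and cannot be seen or read. The pin drops in within about 0.05 rad of the pocket's middle; elsewhere it lands on the plate and the knob stays about 9 mm up.
- spindle: The knob's vertical shaft with the knob and its lock pin; this frame does not move. Origin on the knob's axis at the height of the bench surface; axes as those of the valve.
- plunger (a joint): How far the knob is pulled up, in m: 0 fully home (as it starts), upper stop at 0.018. The pin is clear of the lock plate from 0.009. Sliding takes about 3 N of friction either way; there is no spring and it stays where it is left.
- knob (a joint): Angle of the knob's pointer from the valve's +x axis, in rad, positive anticlockwise seen from above; stops at -1.6 and 1.6. Turning takes about 0.05 N m and it stays where it is left.
- knob_top (a point): Centre of the top of the knob's grip bar, 142 mm above the bench when the knob is home; it rises with the knob. The grip bar is black, 46 mm long along the pointer direction, 14 mm thick and 36 mm high; below it lies a round skirt of 76 mm diameter, 6 mm thick, its upper face 35 mm below this point.
- pointer (a point): Tip of the knob's pointer nose, 55 mm from the axis, at the level of the skirt (104 mm above the bench when home).
- tall_bottle: Tall slim amber bottle, 56 mm diameter, 140 mm high, loose in one of the two nests. Origin: centre of its underside.
- squat_bottle: Squat wide amber jar, 78 mm diameter, 85 mm high, loose in the other nest. Origin: centre of its underside.
- petri_dish: Clear dish, 52 mm diameter, 16 mm high, on the slab between the nests; bystander. Origin: centre of its underside.
- beaker: Glass beaker, 66 mm diameter, 75 mm high; bystander. Origin: centre of its underside.
- timer: White bench timer, 24 x 66 x 60 mm; bystander. Origin: centre of its underside.
- tube_rack: White tube rack with capped tubes, 55 x 136 x 76 mm; bystander. Origin: centre of its underside.
- wash_bottle: White wash bottle, 60 mm diameter, 145 mm high; bystander. Origin: centre of its underside.
- tip_box: Yellow pipette tip box, 87 x 62 x 57 mm; bystander. Origin: centre of its underside.
Things that resemble listed ones, but are neither listed nor needed, are in the scene too. Leave any blue look-alike of the tall_bottle alone.

How it is judged:
On the way, in this order (a step that is already met when the one before it is completed fails the run):
1. the knob is pulled up clear of its lock (9 mm or more) (value of joint plunger above 0.009 m), for 0.1 s.
2. with the knob still up, its pointer is turned at least 0.7 rad towards the tall bottle (((horizontal distance between tall_bottle and nest_left below 0.05 m and value of joint knob above 0.7 rad) or (horizontal distance between tall_bottle and nest_right below 0.05 m and value of joint knob below -0.7 rad)) and value of joint plunger above 0.0065 m), for 0.1 s.
At the end, for the whole second after the job is handed in: The knob is fully home (within 2 mm of its lower stop), locked in the pocket on the tall bottle's side (knob turned at least 0.7 rad from the park direction towards that bottle's nest), and the bottles stand still, the tall one in its nest (within 50 mm of its middle) (value of joint plunger below 0.002 m and ((horizontal distance between tall_bottle and nest_left below 0.05 m and value of joint knob above 0.7 rad) or (horizontal distance between tall_bottle and nest_right below 0.05 m and value of joint knob below -0.7 rad)) and linear speed of each of tall_bottle, squat_bottle below 0.05 m/s); the robot touches nothing.
It fails at once if the lock pin and lock plate are loaded with more than 25 N (contact force between spindle and valve above 25 N).
It fails at once if a bottle is tipped or moved more than 25 mm (angle between any of tall_bottle, squat_bottle's own z axis and vertical above 0.3 rad or distance of any of tall_bottle, squat_bottle from where it was at the start of the episode above 0.025 m).
It fails at once if a bystander is moved more than 25 mm or tipped (angle between any of petri_dish, beaker, timer, tube_rack, wash_bottle, tip_box's own z axis and vertical above 0.4 rad or distance of any of petri_dish, beaker, timer, tube_rack, wash_bottle, tip_box from where it was at the start of the episode above 0.025 m).
It also fails if it takes over 54 s, if anything falls off the work surface, if the arm or the gripper's body presses on something with over 40 N, if the wrist force passes 120 N, or if a joint passes its speed limit or range.

## Robot

A 6-joint arm with a two-finger parallel gripper is mounted at the origin on the work surface. World frame = base frame: x ahead of the robot, y to its left, z up, the work surface at z = 0. Lengths are in m, angles in rad, forces in N, time in s.
With the tool pointing down it reaches from about 0.4 to 0.925 m from the base axis. Payload 12.5 kg.
Tool frame: the origin (TCP) lies between the finger pads; the fingertips stand 11 mm ahead of it and the grasp point (between the pads) lies 8 mm behind it (r.tip_extent is the distance from the TCP to the fingertips, in m); z points along the fingers, y is the direction in which the jaws open and shut (so a half turn about z gives the same grasp; the last joint's range is limited). The gripper opens to 95 mm and grips with 3 to 60 N. Pads are 20 mm wide; open, the fingers measure 119 mm over their backs; the gripper's body (75 mm by 180 mm) begins 59 mm behind the grasp point.
Start: joints at [-1.352, 0.491, 1.559, -0, 1.092, -0.106], TCP at [0.199, -0.592, 0.226] pointing down, gripper open.
Joint ranges: [-3.1, 3.1], [-0.84, 2.19], [0.05, 2.79], [-1.13, 4.28], [0.06, 2.93], [-2.69, 2.69]. Speed limits (rad/s): [2.22, 2.22, 2.79, 3.14, 3.14, 3.14].

## Interface

Orientations are given as a unit quaternion [w, x, y, z].
In Python, from workcell import r gives the robot as it stands.
- The arm moves only by the tool servo_tool, never from a script. Its argument "moves" is a list of rows, each an object of numbers: "dx", "dy", "dz": the shift along the tool's x, y, z in units of 40 mm (1.0 is 40 mm); "rx", "ry", "rz": the turn, a rotation vector about the tool's x, y, z in units of 5 degrees (1.0 is 5 degrees). In form: [{"dx": .., "dy": .., "dz": .., "rx": .., "ry": .., "rz": ..}, ...]. A call has 1 to 8 rows; each row is the pose to reach, as a shift and turn from the pose commanded when the call began, along the tool's axes at that moment; what a row does not reach only later rows make up. A row lasts 1/8 s, in which the tool goes at most 62.5 mm and 10.7 degrees, less where a joint would pass 70% of its speed; a pose out of reach is approached as far as the arm can. A call with a gripper value outside its range is refused whole. "gripper" is the gripper's target within -1 to 1 (fully open at 1, half-way at 0, shut at -1), set as the call begins (left out, the last holds). The fingers move at their own pace and stop on an object; "newtons" is the grip in N (left out, the last holds). Time passes only in rows, so rows that repeat a pose let the fingers close. It gives the time, the measured TCP pose, the force and the opening at its end, in the units of the state.
- r.state(): the state, without advancing time (a new reading comes with each control period).
- r.camera(name): name is "scene" or "top"; returns a dict with "img" (420x560x3 uint8, red, green, blue), "mtx" (3x3 intrinsics, pixels), "dist" ([k1, k2, p1, p2, k3] as OpenCV has them; the pictures are not rectified), "extrinsics" (4x4, takes a point from camera to world coordinates). Camera axes: x right, y up, looking along -z (the intrinsics and any distortion apply to the point x, -y, -z); pixel columns grow to the right and rows downward; lengths in m; the calibration is good to about 2 mm. A picture is of the moment at which its call begins. There is no depth.
- r.sign_off(): hands the job in, once; it reports no verdict.
Trained networks look in a picture, given as the dict that the camera call returned (one of the last four; its "shot" number tells which), for a name from the list of things; names that differ only in an ending like _2 or _b are one class to them, and where a whole thing is asked for, a point or a joint stands for the part that bears it (a point fixed in the world has none). Each returns a list of dicts, best first, with "conf" (0 to 1); they miss things now and then, are a little off and sometimes report something else, mostly with a low value. They report only what shows in the picture. A call takes as long as a camera call. They do not tell look-alikes from the thing itself.
- r.outline_of(label, picture): "mask" (420x560 bool, what is visible of it) and "rect" ([left, top, right, bottom] in pixels, round what is visible of it).
The state is a dict: "time_s": time; "joint_pos": joint angles; "qd": joint speeds; "joint_efforts": joint torques, N m; "position": TCP position; "eef_rot": TCP orientation; "ft_force": force on the tool from outside, world axes, zero at the start; "moment": the same for the moment, N m; "opening": opening from 0.0 (shut) to 1.0 (fully open).
Only numpy, scipy, OpenCV 4.12 (cv2) and the standard library are available. Lean on these libraries where they do the work, as an engineer would, in place of code of your own. Each camera call takes 0.05 s, during which the arm holds its last target.

## Working session

There is one attempt and no reset: what is moved stays moved. The work goes in short steps, Python scripts to look and compute and a tool call to move; the robot and the scene stay as the last step left them, time stands still between calls to the robot, and variables do not carry over. Pictures are saved under pics/ and viewed, and the job is handed in when it is done.

Besides the shell and the picture viewer there is one more tool, called in YAML: its name, and indented under it one key for each argument. servo_tool: Moves the arm, as the interface text tells. Its arguments: {"type":"object","properties":{"moves":{"type":"array"},"gripper":{"type":"number"},"newtons":{"type":"number"}},"required":["moves"]}

```bash
mkdir -p pics; ls; python3 - <<'E'
from workcell import r
import cv2,numpy as np
for n in("scene","top"):
    p=r.camera(n)
    cv2.imwrite(f"pics/{n}0.png",p["img"][:,:,::-1])
    print(n,p["mtx"].round(1).tolist() if hasattr(p["mtx"],'tolist') else p["mtx"],p["dist"],np.array(p["extrinsics"]).round(4).tolist())
    for l in("valve","knob","tall_bottle","squat_bottle"):
        print(l,[(round(o["conf"],2),o["rect"]) for o in r.outline_of(l,p)])
s=r.state();print(s)
E
```

```text
pics
scene [[487.1, 0.0, 284.5], [0.0, 487.1, 210.9], [0.0, 0.0, 1.0]] [-0.1295873  0.         0.         0.         0.       ] [[0.7619, -0.3575, 0.5401, 1.1442], [0.6475, 0.4371, -0.6242, -0.6114], [-0.0129, 0.8253, 0.5645, 0.6841], [0.0, 0.0, 0.0, 1.0]]
valve [(0.71, [191.2, 201.3, 331.2, 305.2])]
knob [(0.89, [232.0, 187.8, 268.7, 212.3])]
tall_bottle [(0.93, [124.5, 274.7, 166.2, 347.3]), (0.77, [252.9, 213.5, 279.6, 282.7])]
squat_bottle [(0.9, [281.4, 190.2, 317.0, 236.6])]
top [[439.0, 0.0, 276.3], [0.0, 439.0, 209.8], [0.0, 0.0, 1.0]] [-0.12611311  0.          0.          0.          0.        ] [[-0.016, 0.9933, -0.1141, 0.4748], [-0.9998, -0.0169, -0.0069, 0.0056], [-0.0088, 0.114, 0.9934, 1.0778], [0.0, 0.0, 0.0, 1.0]]
valve [(0.57, [206.4, 175.0, 353.0, 290.6]), (0.53, [267.0, 224.3, 303.7, 262.0]), (0.23, [265.8, 220.9, 301.2, 262.8])]
knob [(0.77, [264.5, 220.4, 298.1, 265.2])]
tall_bottle [(0.89, [294.9, 182.6, 318.9, 212.8]), (0.77, [399.1, 210.4, 435.6, 232.4])]
squat_bottle [(0.78, [220.7, 206.3, 253.8, 237.1]), (0.48, [360.8, 228.2, 388.4, 245.6])]
{'time_s': 0.5, 'joint_pos': array([-1.35156554e+00,  4.90927730e-01,  1.55893609e+00,  8.78358985e-06,
        1.09172172e+00, -1.05600836e-01]), 'qd': array([-0.0014354 , -0.00181415, -0.00093476, -0.00023655, -0.00072223,
       -0.00015808]), 'joint_efforts': array([ 8.42082363e-05, -6.12052846e+01, -2.58286268e+01,  6.93478785e-02,
        4.46550711e-02, -3.10543680e-05]), 'position': array([ 0.19948998, -0.59230193,  0.22563126]), 'eef_rot': array([3.33336628e-06, 9.86839848e-01, 1.61700695e-01, 4.09326995e-06]), 'ft_force': array([-1.09207002,  0.91711817, -0.11766715]), 'moment': array([-0.02131701,  0.05525534, -0.01299125]), 'opening': 0.9994321511931984}
```

View pics/scene0.png

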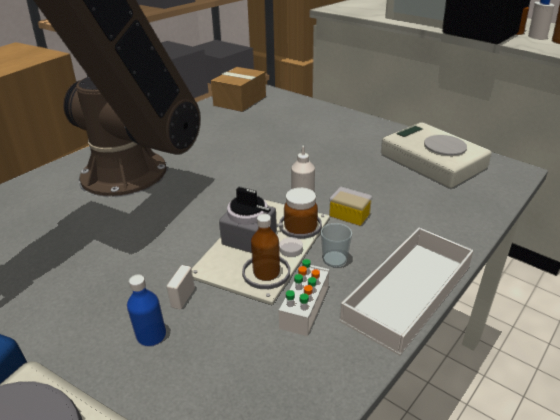

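```bash
python3 - <<'E'
import cv2
a=cv2.imread("pics/top0.png")
cv2.imwrite("pics/top0c.png",cv2.resize(a[150:310,190:450],None,fx=3,fy=3,interpolation=cv2.INTER_CUBIC))
E
```

```text
(no output)
```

View pics/top0c.png

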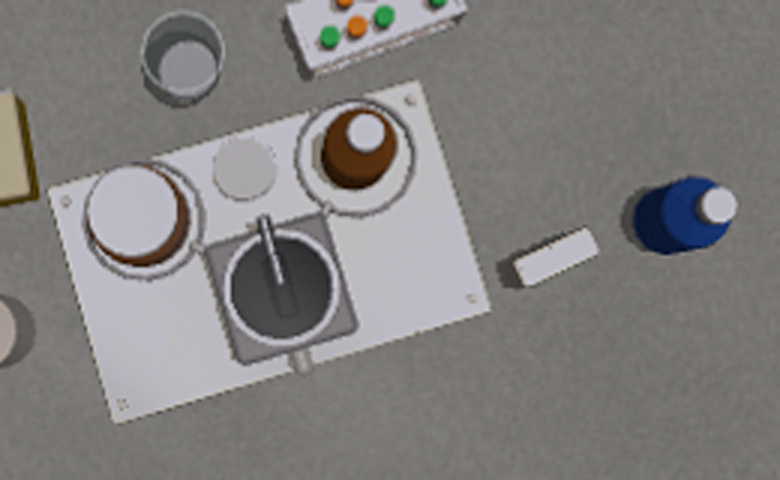

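View pics/top0.png

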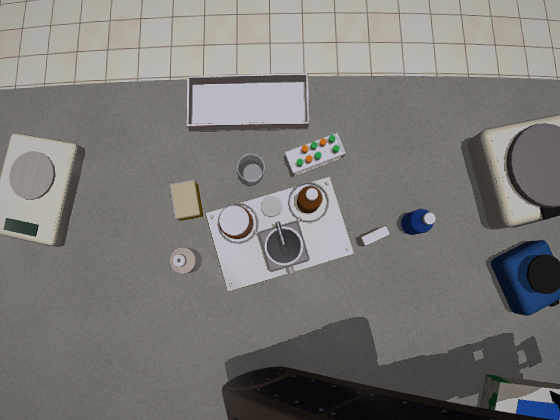

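The picture shows two candidates for the tall bottle: the amber one at top (308,198), standing in a nest, and the blue one at top (419,221), standing loose. The amber one fits, and the enlarged crop confirms it. It stands clockwise of the pointer, so nest_right is the target and the knob angle will be negative. Next I'll measure the valve pose.

```bash
cat > h.py <<'E'
import numpy as np,cv2
from scipy.spatial.transform import Rotation as R
def und(p,uv):
    return cv2.undistortPoints(np.array(uv,float).reshape(-1,1,2),np.array(p["mtx"]),np.array(p["dist"])).reshape(-1,2)
def toz(p,uv,z):
    n=und(p,uv);E=np.array(p["extrinsics"])
    d=np.c_[n[:,0],-n[:,1],-np.ones(len(n))]@E[:3,:3].T
    t=(z-E[2,3])/d[:,2]
    return E[:3,3]+d*t[:,None]
def proj(p,P):
    E=np.array(p["extrinsics"]);c=(np.atleast_2d(P)-E[:3,3])@E[:3,:3]
    c=c*[1,-1,-1]
    return cv2.projectPoints(c,np.zeros(3),np.zeros(3),np.array(p["mtx"]),np.array(p["dist"]))[0].reshape(-1,2)
E
python3 - <<'E'
from h import *
from workcell import r
p=r.camera("top")
f=lambda L:[(x/3+190-1/3,y/3+150-1/3) for x,y in L]
s=toz(p,f([(50,187),(417,82),(490,312),(115,423)]),.012)
print(s.round(4), s.mean(0))
e=lambda a,b:np.degrees(np.arctan2(*(b-a)[1::-1]))
print("yaw x from sides",e(s[3],s[0]),e(s[2],s[1]),"y",e(s[1],s[0])-90,e(s[2],s[3])-90,[np.linalg.norm(s[i]-s[i-1]) for i in range(4)])
b=toz(p,f([(205,247),(325,213),(357,330),(237,364)]),.082)
print("block",b.mean(0),e(b[3],b[0]),e(b[2],b[1]),e(b[1],b[0])-90,[np.linalg.norm(b[i]-b[i-1]) for i in range(4)])
c=toz(p,f([(282,288)]),.1);print("collar",c)
ptr=toz(p,f([(263,215)]),.104);print("ptr",ptr,e(c[0],ptr[0]))
for nm in ("scene","top"):
    q=p if nm=="top" else r.camera(nm)
    ctr=b.mean(0)[:2];yaw=np.radians(np.mean([e(s[3],s[0]),e(s[2],s[1]),e(s[1],s[0])-90,e(s[2],s[3])-90]))
    im=q["img"][:,:,::-1].copy();k=4
    x0,y0=(200,170) if nm=="scene" else (230,170)
    im=cv2.resize(im[y0:y0+150,x0:x0+200],None,fx=k,fy=k,interpolation=cv2.INTER_CUBIC)
    def dr(P,c):
        for u,v in proj(q,P): cv2.circle(im,(int((u-x0+.5)*k),int((v-y0+.5)*k)),2,c,-1)
    a=np.linspace(0,2*np.pi,60)
    dr(np.c_[ctr[0]+.044*np.cos(a),ctr[1]+.044*np.sin(a),0*a+.1],(0,255,0))
    for pa in(-.1,0,.1):
        d=np.array([np.cos(yaw+pa),np.sin(yaw+pa)]);n=np.array([-d[1],d[0]])
        dr([[*(ctr+d*.055),.104]],(0,0,255))
        if pa==0: dr([[*(ctr+i*d*.023+j*n*.007),.142] for i in(-1,1) for j in(-1,1)],(255,255,0))
    cv2.imwrite(f"pics/ov_{nm}.png",im)
print(ctr,np.degrees(yaw))
E
```

```text
[[ 0.5948  0.1847  0.012 ]
 [ 0.6766 -0.1176  0.012 ]
 [ 0.4871 -0.1713  0.012 ]
 [ 0.4032  0.1325  0.012 ]] [0.54042815 0.0070899  0.012     ]
yaw x from sides 15.25324330226988 15.815742344924969 y 15.14032448144512 15.439616802469615 [np.float64(0.1986201898970247), np.float64(0.3132212742539945), np.float64(0.1969872369930605), np.float64(0.31515621660511167)]
block [ 0.50705461 -0.00211389  0.082     ] 14.559209741497137 14.064142561777608 14.900682406210151 [np.float64(0.09137857399442974), np.float64(0.0945819274074338), np.float64(0.09156478474007884), np.float64(0.09378986063621954)]
collar [[ 0.5066795  -0.00271571  0.1       ]]
ptr [[0.56086214 0.01045921 0.104     ]] 13.666677059259158
[ 0.50705461 -0.00211389] 15.412231732777395
```

View pics/ov_top.png

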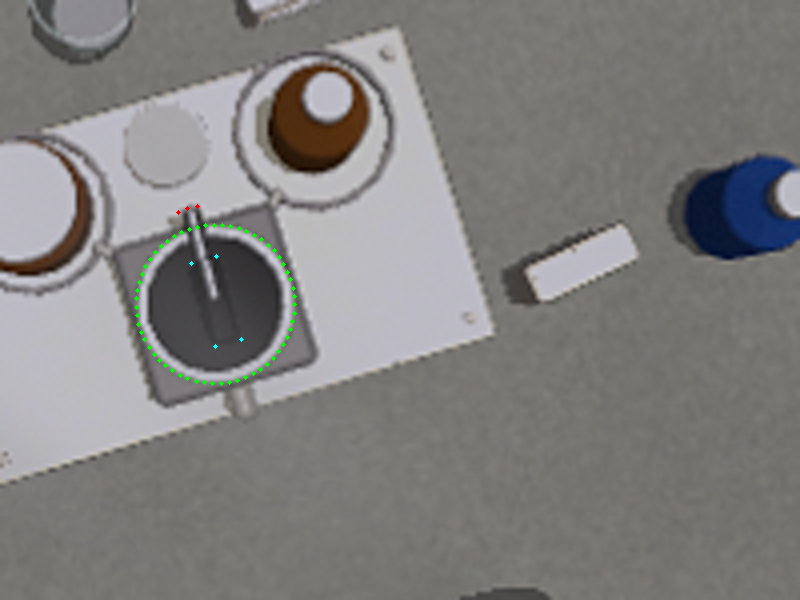

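View pics/ov_scene.png

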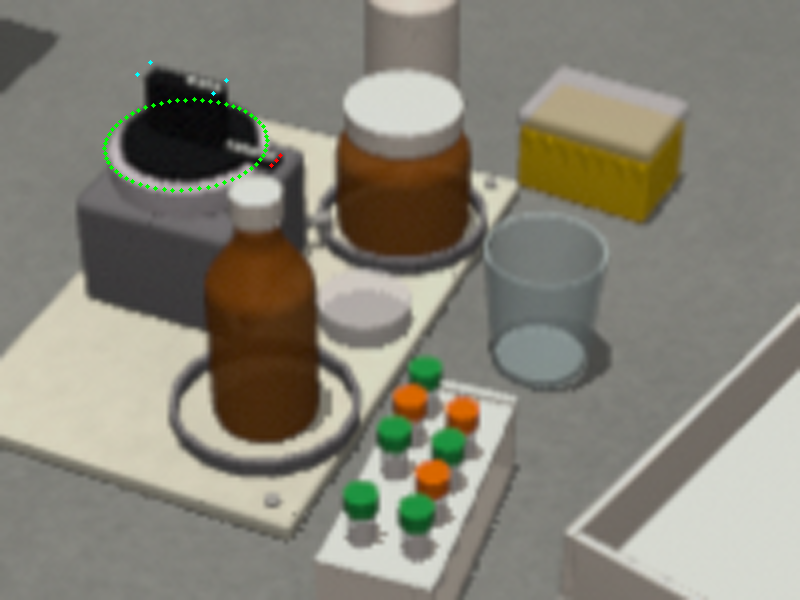

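servo_tool:
  moves:
    - {"dx": 12.0, "dy": -11.5, "rz": -17}
    - {"dx": 12.0, "dy": -11.5, "rz": -17}
    - {"dx": 12.0, "dy": -11.5, "rz": -17}
    - {"dx": 12.0, "dy": -11.5, "rz": -17}
    - {"dx": 12.0, "dy": -11.5, "rz": -17}
    - {"dx": 12.0, "dy": -11.5, "rz": -17}
    - {"dx": 12.0, "dy": -11.5, "rz": -17}
    - {"dx": 12.0, "dy": -11.5, "rz": -17}
  gripper: 0.0
  newtons: 12

```text
invalid input
```

```bash
cat >> h.py <<'E'
def togo(s,xyz,yawdeg):
    q=np.array(s["eef_rot"]);Rm=R.from_quat(q[[1,2,3,0]])
    c,sn=np.cos(np.radians(yawdeg)),np.sin(np.radians(yawdeg))
    T=R.from_matrix(np.array([[c,sn,0],[sn,-c,0],[0,0,-1.]]))
    d=Rm.inv().apply(np.array(xyz)-s["position"])/.04
    return d.round(3),np.degrees((Rm.inv()*T).as_rotvec()).round(2)/5
def show(s):
    q=np.array(s["eef_rot"]);m=R.from_quat(q[[1,2,3,0]]).as_matrix()
    print("t",s["time_s"],"pos",s["position"].round(4),"yaw",np.degrees(np.arctan2(m[1,0],m[0,0])).round(2),"zax",m[:,2].round(4),"F",s["ft_force"].round(2),"M",s["moment"].round(3),"open",round(s["opening"],4),"q",s["joint_pos"].round(2))
E
python3 -c "
from h import *
from workcell import r
s=r.state();show(s);print(togo(s,[.507,-.0025,.19],-165.8))"
```

```text
t 0.6 pos [ 0.1995 -0.5923  0.2257] yaw 18.61 zax [ 0.e+00 -1.e-04 -1.e+00] F [ 1.01  0.5  -0.07] M [ 0.028 -0.037  0.022] open 0.9984 q [-1.35  0.49  1.56  0.    1.09 -0.11]
(array([ 11.992, -11.522,   0.891]), array([-0.0000e+00,  2.0000e-03, -3.5118e+01]))
```

servo_tool:
  moves:
    - {"dx": 1.2, "dy": -1.15, "dz": 0, "rx": 0, "ry": 0, "rz": -2}
    - {"dx": 2.4, "dy": -2.3, "dz": 0, "rx": 0, "ry": 0, "rz": -4}
    - {"dx": 3.6, "dy": -3.45, "dz": 0, "rx": 0, "ry": 0, "rz": -6}
    - {"dx": 4.8, "dy": -4.6, "dz": 0, "rx": 0, "ry": 0, "rz": -8}
    - {"dx": 6.0, "dy": -5.75, "dz": 0, "rx": 0, "ry": 0, "rz": -10}
    - {"dx": 7.2, "dy": -6.9, "dz": 0, "rx": 0, "ry": 0, "rz": -12}
    - {"dx": 8.4, "dy": -8.05, "dz": 0, "rx": 0, "ry": 0, "rz": -14}
    - {"dx": 9.6, "dy": -9.2, "dz": 0, "rx": 0, "ry": 0, "rz": -16}
  gripper: 0.0
  newtons: 12

```text
time_s: 1.6
position: [0.4319, -0.1475, 0.226]
eef_rot: [0.001, 0.65, 0.76, 0.0]
ft_force: [0.8, -0.7, 0.8]
opening: 0.503
```

```bash
python3 -c "
from h import *
from workcell import r
s=r.state();show(s);print(togo(s,[.507,-.0025,.19],-165.8))"
```

```text
t 1.6 pos [ 0.4319 -0.1475  0.226 ] yaw 98.93 zax [ 9.e-04 -5.e-04 -1.e+00] F [ 0.82 -0.72  0.8 ] M [-0.024 -0.159  0.002] open 0.5027 q [-0.47  0.25  1.95 -0.    0.94 -0.63]
(array([3.29 , 2.416, 0.899]), array([ 0.0000e+00,  1.4000e-02, -1.9054e+01]))
```

servo_tool:
  moves:
    - {"dx": 1.0, "dy": 0.7, "dz": 0, "rx": 0, "ry": 0, "rz": -2}
    - {"dx": 2.0, "dy": 1.4, "dz": 0, "rx": 0, "ry": 0, "rz": -4}
    - {"dx": 2.7, "dy": 1.95, "dz": 0, "rx": 0, "ry": 0, "rz": -6}
    - {"dx": 2.7, "dy": 1.95, "dz": 0, "rx": 0, "ry": 0, "rz": -8}
    - {"dx": 2.7, "dy": 1.95, "dz": 0, "rx": 0, "ry": 0, "rz": -10}
    - {"dx": 2.7, "dy": 1.95, "dz": 0, "rx": 0, "ry": 0, "rz": -12}
    - {"dx": 2.7, "dy": 1.95, "dz": 0, "rx": 0, "ry": 0, "rz": -14}
    - {"dx": 2.7, "dy": 1.95, "dz": 0, "rx": 0, "ry": 0, "rz": -16}

```text
time_s: 2.6
position: [0.4922, -0.0308, 0.2257]
eef_rot: [0.0, 0.009, 1.0, -0.0]
ft_force: [0.7, 0.4, 0.3]
opening: 0.5
```

servo_tool:
  moves:
    - {"dx": 0, "dy": 0, "dz": 0, "rx": 0, "ry": 0, "rz": -2}
    - {"dx": 0, "dy": 0, "dz": 0, "rx": 0, "ry": 0, "rz": -3.1}
    - {"dx": 0, "dy": 0, "dz": 0, "rx": 0, "ry": 0, "rz": -3.1}
    - {"dx": 0, "dy": 0, "dz": 0, "rx": 0, "ry": 0, "rz": -3.1}

```text
time_s: 3.1
position: [0.4921, -0.0308, 0.2257]
eef_rot: [0.0, -0.122, 0.993, -0.0]
ft_force: [0.4, -0.3, -0.1]
opening: 0.5
```

```bash
python3 - <<'E'
from h import *
from workcell import r
s=r.state();show(s);print(togo(s,[.507,-.0025,.19],-165.8))
for n,(x0,y0) in {"scene":(180,130),"top":(220,170)}.items():
    p=r.camera(n)
    im=cv2.resize(p["img"][y0:y0+120,x0:x0+160,::-1],None,fx=5,fy=5,interpolation=cv2.INTER_CUBIC)
    im=np.clip(im.astype(float)*1.8,0,255).astype(np.uint8)
    cv2.imwrite(f"pics/b_{n}.png",im)
E
```

```text
t 3.1 pos [ 0.4921 -0.0308  0.2257] yaw -166.02 zax [ 1.e-04 -1.e-04 -1.e+00] F [ 0.4  -0.28 -0.1 ] M [ 0.16  -0.089 -0.046] open 0.5004 q [-0.2   0.3   1.87 -0.    0.96 -2.01]
(array([-0.532,  0.597,  0.891]), array([-0.002,  0.   , -0.044]))
```

View pics/b_scene.png

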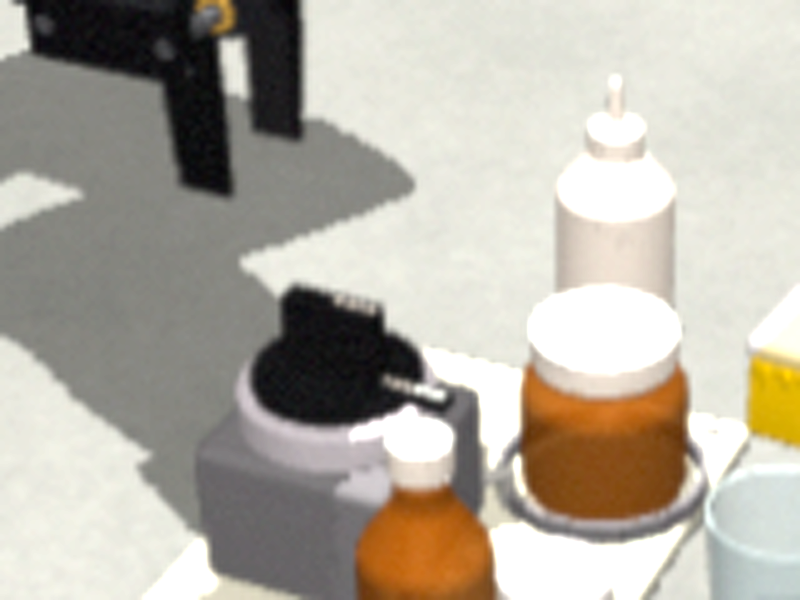

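```bash
python3 - <<'E'
from h import *
a=cv2.imread("pics/top0.png")[205:285,240:330]
a=cv2.resize(a,None,fx=8,fy=8,interpolation=cv2.INTER_CUBIC)
cv2.imwrite("pics/top0d.png",np.clip((a.astype(float)-20)*3,0,255).astype(np.uint8))
E
```

```text
(no output)
```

View pics/top0d.png

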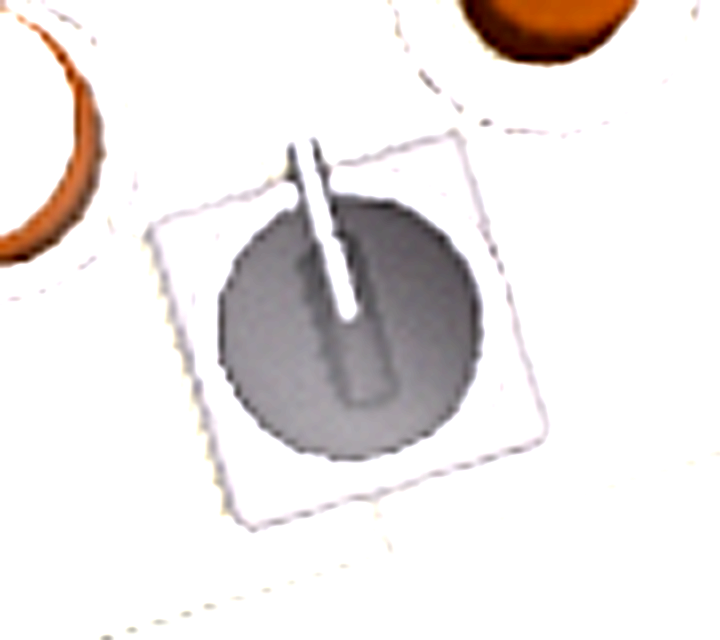

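```bash
python3 - <<'E'
from h import *
from workcell import r
p=r.camera("top")
g=lambda L:[(x/8+240-.44,y/8+205-.44) for x,y in L]
e=lambda a,b:np.degrees(np.arctan2(*(b-a)[1::-1]))
L=toz(p,g([(305,260),(347,405),(355,240),(397,390)]),.142)
print(L.round(4),e(L[1],L[0]),e(L[3],L[2]),L.mean(0))
S=toz(p,g([(325,235),(348,312)]),.142);print(S.round(4),e(S[1],S[0]))
print("skirt",toz(p,g([(351,328)]),.107))
N=toz(p,g([(304,145)]),.104);print("nose",N)
s=r.state();print(togo(s,[.507,-.0025,.19],-165.8))
E
```

```text
[[ 5.238e-01  1.010e-02  1.420e-01]
 [ 4.851e-01 -4.000e-04  1.420e-01]
 [ 5.290e-01 -3.300e-03  1.420e-01]
 [ 4.889e-01 -1.380e-02  1.420e-01]] 15.20649062206602 14.615302725049066 [ 0.50670886 -0.0018798   0.142     ]
[[ 0.5304  0.0046  0.142 ]
 [ 0.5098 -0.0011  0.142 ]] 15.645623307329975
skirt [[ 0.50669496 -0.00214881  0.107     ]]
nose [[0.55783428 0.01000391 0.104     ]]
(array([-0.532,  0.596,  0.891]), array([-0.  ,  0.  , -0.03]))
```

servo_tool:
  moves:
    - {"dx": -0.53, "dy": 0.61, "dz": 0, "rx": 0, "ry": 0, "rz": -0.1}
    - {"dx": -0.53, "dy": 0.61, "dz": 0.5, "rx": 0, "ry": 0, "rz": -0.1}
    - {"dx": -0.53, "dy": 0.61, "dz": 1.0, "rx": 0, "ry": 0, "rz": -0.1}
    - {"dx": -0.53, "dy": 0.61, "dz": 1.5, "rx": 0, "ry": 0, "rz": -0.1}
    - {"dx": -0.53, "dy": 0.61, "dz": 2.0, "rx": 0, "ry": 0, "rz": -0.1}
    - {"dx": -0.53, "dy": 0.61, "dz": 2.3, "rx": 0, "ry": 0, "rz": -0.1}
    - {"dx": -0.53, "dy": 0.61, "dz": 2.55, "rx": 0, "ry": 0, "rz": -0.1}
    - {"dx": -0.53, "dy": 0.61, "dz": 2.55, "rx": 0, "ry": 0, "rz": -0.1}

```text
time_s: 4.25
position: [0.5067, -0.002, 0.1233]
eef_rot: [-0.0, -0.127, 0.992, 0.0]
ft_force: [0.3, -0.2, 0.2]
opening: 0.5
```

```bash
python3 - <<'E'
from h import *
from workcell import r
s=r.state();show(s);print(togo(s,[.5067,-.002,.123],-165.5))
p=r.camera("scene");x0,y0=180,120
im=cv2.resize(p["img"][y0:y0+120,x0:x0+160,::-1],None,fx=5,fy=5,interpolation=cv2.INTER_CUBIC)
cv2.imwrite("pics/c_scene.png",np.clip(im.astype(float)*1.8,0,255).astype(np.uint8))
E
```

```text
t 4.25 pos [ 0.5067 -0.002   0.1233] yaw -165.4 zax [-7.e-04  0.e+00 -1.e+00] F [ 0.28 -0.18  0.15] M [ 0.137 -0.122  0.002] open 0.4997 q [-0.13  0.47  1.95 -0.    0.72 -1.96]
(array([-0.001, -0.001,  0.007]), array([ 0.002, -0.008,  0.02 ]))
```

View pics/c_scene.png

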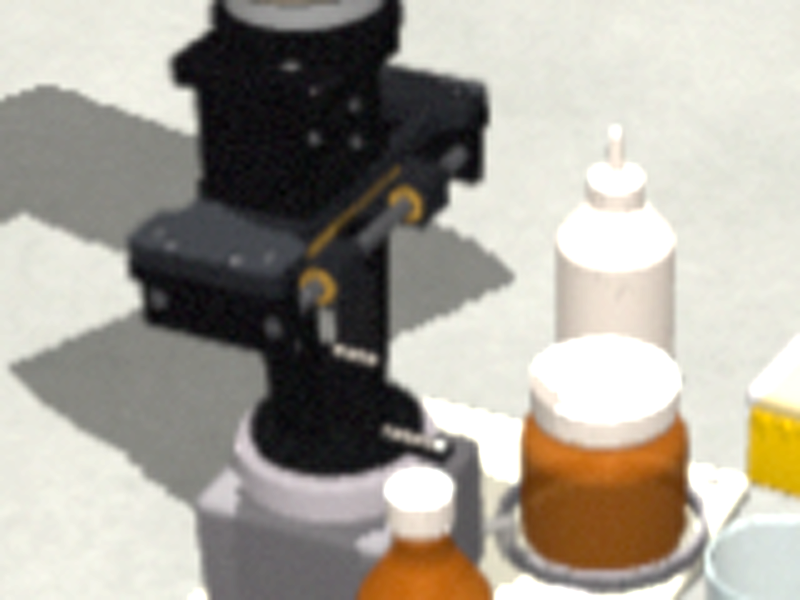

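The open fingers straddle the bar: its white mark at about (355,352) shows beside the finger, and the pointer nose is at (420,440). Now I'll close gently.

servo_tool:
  moves:
    - {"dx": 0, "dy": 0, "dz": 0, "rx": 0, "ry": 0, "rz": 0}
    - {"dx": 0, "dy": 0, "dz": 0, "rx": 0, "ry": 0, "rz": 0}
    - {"dx": 0, "dy": 0, "dz": 0, "rx": 0, "ry": 0, "rz": 0}
    - {"dx": 0, "dy": 0, "dz": 0, "rx": 0, "ry": 0, "rz": 0}
    - {"dx": 0, "dy": 0, "dz": 0, "rx": 0, "ry": 0, "rz": 0}
    - {"dx": 0, "dy": 0, "dz": 0, "rx": 0, "ry": 0, "rz": 0}
  gripper: -1
  newtons: 12

```text
time_s: 5.05
position: [0.5069, -0.0023, 0.1238]
eef_rot: [0.0, -0.127, 0.992, -0.0]
ft_force: [-0.4, -4.2, 2.3]
opening: 0.146
```

```bash
python3 -c "
from h import *
from workcell import r
show(r.state())"
```

```text
t 5.05 pos [ 0.5069 -0.0023  0.1238] yaw -165.39 zax [ 5.e-04 -5.e-04 -1.e+00] F [-0.44 -4.17  2.32] M [-0.7   -0.147 -0.037] open 0.1455 q [-0.13  0.46  1.95 -0.    0.72 -1.96]
```

servo_tool:
  moves:
    - {"dx": 0, "dy": -0.01, "dz": -0.05, "rx": 0, "ry": 0, "rz": 0}
    - {"dx": 0, "dy": -0.01, "dz": -0.1, "rx": 0, "ry": 0, "rz": 0}
    - {"dx": 0, "dy": -0.01, "dz": -0.15, "rx": 0, "ry": 0, "rz": 0}
    - {"dx": 0, "dy": -0.01, "dz": -0.2, "rx": 0, "ry": 0, "rz": 0}

```text
time_s: 5.55
position: [0.5068, -0.0024, 0.1317]
eef_rot: [-0.0, -0.127, 0.992, -0.0]
ft_force: [1.1, -2.6, -4.1]
opening: 0.146
```

```bash
python3 -c "
from h import *
from workcell import r
show(r.state())"
```

```text
t 5.55 pos [ 0.5068 -0.0024  0.1317] yaw -165.39 zax [-1.e-04 -1.e-04 -1.e+00] F [ 1.12 -2.62 -4.06] M [-0.551 -0.535 -0.093] open 0.1458 q [-0.13  0.45  1.95 -0.    0.74 -1.96]
```

servo_tool:
  moves:
    - {"dx": 0, "dy": -0.01, "dz": -0.05, "rx": 0, "ry": 0, "rz": 0}
    - {"dx": 0, "dy": -0.01, "dz": -0.1, "rx": 0, "ry": 0, "rz": 0}
    - {"dx": 0, "dy": -0.01, "dz": -0.13, "rx": 0, "ry": 0, "rz": 0}
    - {"dx": 0, "dy": -0.01, "dz": -0.13, "rx": 0, "ry": 0, "rz": 0}

```text
time_s: 6.05
position: [0.5069, -0.0026, 0.137]
eef_rot: [0.0, -0.127, 0.992, 0.0]
ft_force: [0.1, 1.3, -0.9]
opening: 0.147
```

```bash
python3 - <<'E'
from h import *
from workcell import r
s=r.state();show(s)
p=r.camera("scene");x0,y0=180,120
im=cv2.resize(p["img"][y0:y0+120,x0:x0+160,::-1],None,fx=5,fy=5,interpolation=cv2.INTER_CUBIC)
cv2.imwrite("pics/d_scene.png",np.clip(im.astype(float)*1.8,0,255).astype(np.uint8))
E
```

```text
t 6.05 pos [ 0.5069 -0.0026  0.137 ] yaw -165.39 zax [ 0.e+00  1.e-04 -1.e+00] F [ 0.11  1.32 -0.92] M [ 0.297 -0.217  0.015] open 0.147 q [-0.14  0.44  1.94  0.    0.76 -1.96]
```

View pics/d_scene.png

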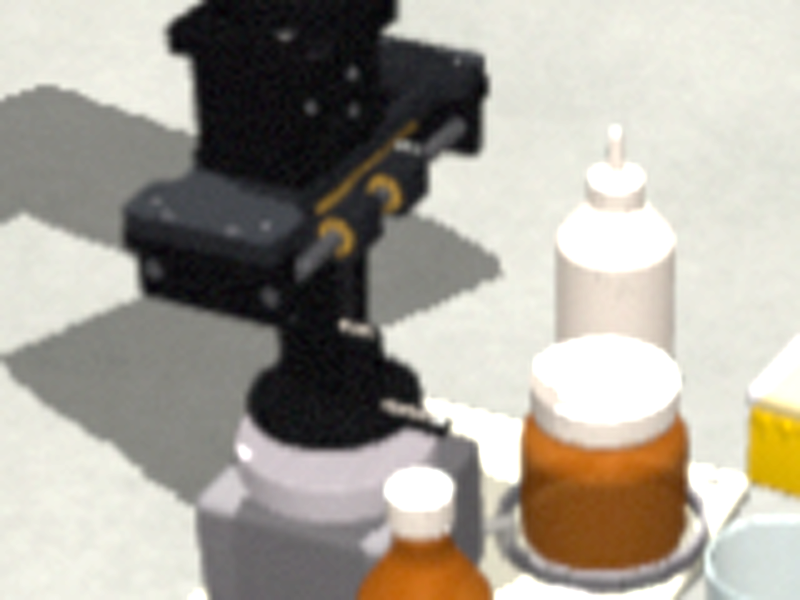

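```bash
python3 - <<'E'
from h import *
from workcell import r
p=r.camera("scene")
for h in(0,.009,.013): 
    print(h,((proj(p,[[.5599,.0117,.106+h],[.5067,-.002,.142+h],[.5067+.022,.0035,.142+h]])-[180,120])*5).round(0).tolist())
a=cv2.imread("pics/c_scene.png");b=cv2.imread("pics/d_scene.png")
for im in(a,b):
    cv2.imwrite("pics/x.png",im)
cv2.imwrite("pics/cd.png",np.hstack([cv2.resize(i[280:480,230:480],None,fx=1.6,fy=1.6) for i in(a,b)]))
E
```

```text
0 [[442.0, 445.0], [324.0, 344.0], [371.0, 356.0]]
0.009 [[441.0, 427.0], [323.0, 326.0], [370.0, 338.0]]
0.013 [[441.0, 419.0], [322.0, 318.0], [369.0, 330.0]]
```

View pics/cd.png

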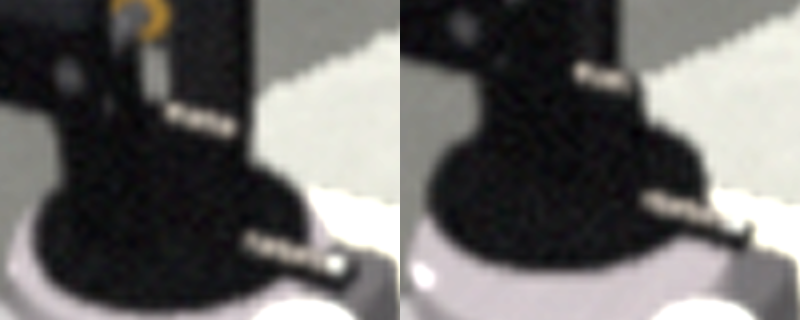

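servo_tool:
  moves:
    - {"dx": 0, "dy": 0, "dz": 0, "rx": 0, "ry": 0, "rz": 0.7}
    - {"dx": 0, "dy": 0, "dz": 0, "rx": 0, "ry": 0, "rz": 1.5}
    - {"dx": 0, "dy": 0, "dz": 0, "rx": 0, "ry": 0, "rz": 2.5}
    - {"dx": 0, "dy": 0, "dz": 0, "rx": 0, "ry": 0, "rz": 3.5}
    - {"dx": 0, "dy": 0, "dz": 0, "rx": 0, "ry": 0, "rz": 4.5}
    - {"dx": 0, "dy": 0, "dz": 0, "rx": 0, "ry": 0, "rz": 5.5}
    - {"dx": 0, "dy": 0, "dz": 0, "rx": 0, "ry": 0, "rz": 6.0}
    - {"dx": 0, "dy": 0, "dz": 0, "rx": 0, "ry": 0, "rz": 6.0}

```text
time_s: 7.15
position: [0.5069, -0.0022, 0.137]
eef_rot: [-0.0, 0.134, 0.991, 0.0]
ft_force: [-0.2, 5.0, 1.7]
opening: 0.146
```

```bash
python3 -c "
from h import *
from workcell import r
show(r.state())"
```

```text
t 7.15 pos [ 0.5069 -0.0022  0.137 ] yaw 164.56 zax [ 1.e-04  8.e-04 -1.e+00] F [-0.24  5.02  1.7 ] M [ 1.188 -0.259 -0.071] open 0.1459 q [-0.14  0.44  1.94  0.    0.76 -1.44]
```

servo_tool:
  moves:
    - {"dx": 0, "dy": 0.01, "dz": 0, "rx": 0, "ry": 0, "rz": 1.0}
    - {"dx": 0, "dy": 0.01, "dz": 0, "rx": 0, "ry": 0, "rz": 2.0}
    - {"dx": 0, "dy": 0.01, "dz": 0, "rx": 0, "ry": 0, "rz": 3.0}
    - {"dx": 0, "dy": 0.01, "dz": 0, "rx": 0, "ry": 0, "rz": 3.7}
    - {"dx": 0, "dy": 0.01, "dz": 0, "rx": 0, "ry": 0, "rz": 4.1}
    - {"dx": 0, "dy": 0.01, "dz": 0, "rx": 0, "ry": 0, "rz": 4.1}

```text
time_s: 7.9
position: [0.5071, -0.0017, 0.137]
eef_rot: [0.0, 0.308, 0.951, 0.0]
ft_force: [0.8, 5.6, 0.8]
opening: 0.148
```

```bash
python3 - <<'E'
from h import *
from workcell import r
s=r.state();show(s)
p=r.camera("scene");x0,y0=180,120
im=cv2.resize(p["img"][y0:y0+120,x0:x0+160,::-1],None,fx=5,fy=5,interpolation=cv2.INTER_CUBIC)
im=np.clip(im.astype(float)*1.8,0,255).astype(np.uint8)
for yaw in(-33,-36,-39):
    a=np.radians(yaw);u,v=(proj(p,[[.507+.055*np.cos(a),-.002+.055*np.sin(a),.117]])[0]-[x0,y0])*5
    cv2.circle(im,(int(u),int(v)),2,(0,0,255),-1)
cv2.imwrite("pics/e_scene.png",im)
E
```

```text
t 7.9 pos [ 0.5071 -0.0017  0.137 ] yaw 144.07 zax [ 3.e-04  8.e-04 -1.e+00] F [0.78 5.6  0.76] M [ 1.176 -0.314 -0.071] open 0.1483 q [-0.13  0.44  1.94  0.    0.76 -1.08]
```

View pics/e_scene.png

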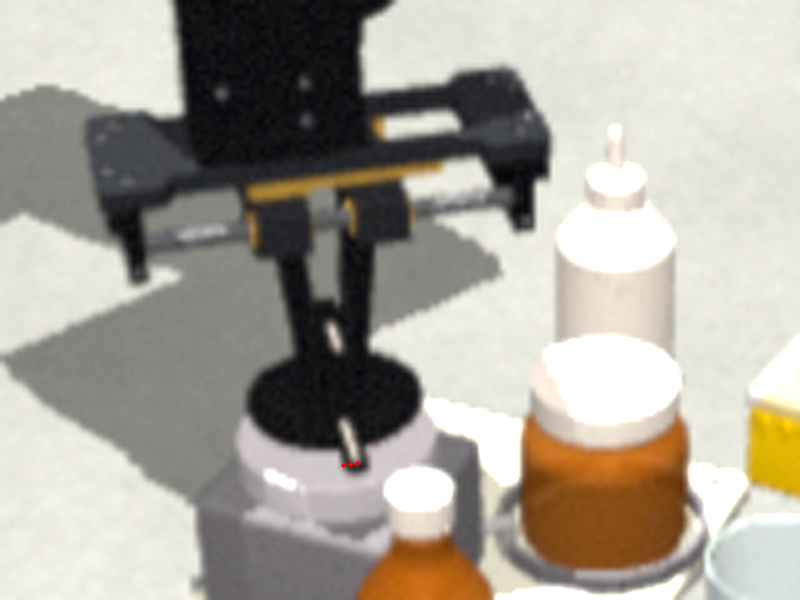

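servo_tool:
  moves:
    - {"dx": 0.01, "dy": 0.01, "dz": 0.05, "rx": 0, "ry": 0, "rz": 0}
    - {"dx": 0.01, "dy": 0.01, "dz": 0.09, "rx": 0, "ry": 0, "rz": 0}
    - {"dx": 0.01, "dy": 0.01, "dz": 0.11, "rx": 0, "ry": 0, "rz": 0}
    - {"dx": 0.01, "dy": 0.01, "dz": 0.125, "rx": 0, "ry": 0, "rz": 0}
    - {"dx": 0.01, "dy": 0.01, "dz": 0.135, "rx": 0, "ry": 0, "rz": 0}

```text
time_s: 8.57
position: [0.5072, -0.0017, 0.1324]
eef_rot: [0.0, 0.308, 0.951, 0.0]
ft_force: [-3.9, 5.1, 18.9]
opening: 0.147
```

```bash
python3 -c "
from h import *
from workcell import r
show(r.state())"
```

```text
t 8.575 pos [ 0.5072 -0.0017  0.1324] yaw 144.1 zax [ 1.e-03  1.e-04 -1.e+00] F [-3.9   5.08 18.85] M [ 1.046  0.415 -0.077] open 0.1466 q [-0.13  0.45  1.95  0.    0.74 -1.08]
```

servo_tool:
  moves:
    - {"dx": 0.01, "dy": 0.01, "dz": -0.055, "rx": 0, "ry": 0, "rz": 0}
    - {"dx": 0.01, "dy": 0.01, "dz": -0.055, "rx": 0, "ry": 0, "rz": 0.4}
    - {"dx": 0.01, "dy": 0.01, "dz": -0.055, "rx": 0, "ry": 0, "rz": 0.8}
    - {"dx": 0.01, "dy": 0.01, "dz": -0.055, "rx": 0, "ry": 0, "rz": 0.8}
    - {"dx": 0.01, "dy": 0.01, "dz": -0.03, "rx": 0, "ry": 0, "rz": 0.8}
    - {"dx": 0.01, "dy": 0.01, "dz": -0.015, "rx": 0, "ry": 0, "rz": 0.8}
    - {"dx": 0.01, "dy": 0.01, "dz": -0.015, "rx": 0, "ry": 0, "rz": 0.8}

```text
time_s: 9.45
position: [0.5071, -0.0014, 0.1325]
eef_rot: [0.0, 0.341, 0.94, 0.0]
ft_force: [1.5, 0.8, 7.4]
opening: 0.144
```

```bash
python3 -c "
from h import *
from workcell import r
show(r.state())"
```

```text
t 9.45 pos [ 0.5071 -0.0014  0.1325] yaw 140.12 zax [ 9.e-04 -3.e-04 -1.e+00] F [1.5  0.82 7.39] M [-0.041 -0.429 -0.089] open 0.1442 q [-0.13  0.45  1.95 -0.    0.74 -1.01]
```

servo_tool:
  moves:
    - {"dx": 0, "dy": 0, "dz": -0.04, "rx": 0, "ry": 0, "rz": 0}
    - {"dx": 0, "dy": 0, "dz": -0.04, "rx": 0, "ry": 0, "rz": 0.4}
    - {"dx": 0, "dy": 0, "dz": -0.04, "rx": 0, "ry": 0, "rz": 0.8}
    - {"dx": 0, "dy": 0, "dz": -0.04, "rx": 0, "ry": 0, "rz": 0.8}
    - {"dx": 0, "dy": 0, "dz": -0.015, "rx": 0, "ry": 0, "rz": 0.8}
    - {"dx": 0, "dy": 0, "dz": 0.005, "rx": 0, "ry": 0, "rz": 0.8}
    - {"dx": 0, "dy": 0, "dz": 0.005, "rx": 0, "ry": 0, "rz": 0.8}

```text
time_s: 10.32
position: [0.5071, -0.0013, 0.1324]
eef_rot: [0.0, 0.374, 0.928, 0.0]
ft_force: [2.6, 0.1, 7.5]
opening: 0.146
```

```bash
python3 -c "
from h import *
from workcell import r
show(r.state())"
```

```text
t 10.325 pos [ 0.5071 -0.0013  0.1324] yaw 136.12 zax [ 9.e-04 -2.e-04 -1.e+00] F [2.56 0.09 7.51] M [ 0.01  -0.593 -0.02 ] open 0.1464 q [-0.13  0.45  1.95 -0.    0.74 -0.94]
```

servo_tool:
  moves:
    - {"dx": 0, "dy": 0, "dz": -0.045, "rx": 0, "ry": 0, "rz": 0}
    - {"dx": 0, "dy": 0, "dz": -0.045, "rx": 0, "ry": 0, "rz": 0.4}
    - {"dx": 0, "dy": 0, "dz": -0.045, "rx": 0, "ry": 0, "rz": 0.8}
    - {"dx": 0, "dy": 0, "dz": -0.045, "rx": 0, "ry": 0, "rz": 0.8}
    - {"dx": 0, "dy": 0, "dz": -0.02, "rx": 0, "ry": 0, "rz": 0.8}
    - {"dx": 0, "dy": 0, "dz": 0.003, "rx": 0, "ry": 0, "rz": 0.8}
    - {"dx": 0, "dy": 0, "dz": 0.003, "rx": 0, "ry": 0, "rz": 0.8}

```text
time_s: 11.2
position: [0.5071, -0.0012, 0.1322]
eef_rot: [0.0, 0.406, 0.914, 0.0]
ft_force: [3.7, 0.3, 8.2]
opening: 0.145
```

```bash
python3 -c "
from h import *
from workcell import r
show(r.state())"
```

```text
t 11.2 pos [ 0.5071 -0.0012  0.1322] yaw 132.1 zax [ 9.e-04 -1.e-04 -1.e+00] F [3.72 0.31 8.23] M [ 0.099 -0.852 -0.031] open 0.1448 q [-0.13  0.45  1.95 -0.    0.74 -0.87]
```

servo_tool:
  moves:
    - {"dx": 0, "dy": 0, "dz": 0.01, "rx": 0, "ry": 0, "rz": 0}
    - {"dx": 0, "dy": 0, "dz": 0.01, "rx": 0, "ry": 0, "rz": 0}

```text
time_s: 11.45
position: [0.5072, -0.0012, 0.1321]
eef_rot: [0.001, 0.406, 0.914, 0.0]
ft_force: [1.9, 1.0, 13.3]
opening: 0.149
```

```bash
python3 -c "
from h import *
from workcell import r
show(r.state())"
```

```text
t 11.45 pos [ 0.5072 -0.0012  0.1321] yaw 132.1 zax [ 1.2e-03 -2.0e-04 -1.0e+00] F [ 1.87  0.99 13.3 ] M [ 0.123 -0.578 -0.064] open 0.1494 q [-0.13  0.45  1.95 -0.    0.74 -0.87]
```

servo_tool:
  moves:
    - {"dx": 0, "dy": 0, "dz": -0.06, "rx": 0, "ry": 0, "rz": 0}
    - {"dx": 0, "dy": 0, "dz": -0.06, "rx": 0, "ry": 0, "rz": 0.4}
    - {"dx": 0, "dy": 0, "dz": -0.06, "rx": 0, "ry": 0, "rz": 0.8}
    - {"dx": 0, "dy": 0, "dz": -0.06, "rx": 0, "ry": 0, "rz": 0.8}
    - {"dx": 0, "dy": 0, "dz": -0.03, "rx": 0, "ry": 0, "rz": 0.8}
    - {"dx": 0, "dy": 0, "dz": 0.0, "rx": 0, "ry": 0, "rz": 0.8}
    - {"dx": 0, "dy": 0, "dz": 0.0, "rx": 0, "ry": 0, "rz": 0.8}

```text
time_s: 12.32
position: [0.5071, -0.0013, 0.1313]
eef_rot: [0.0, 0.438, 0.899, 0.0]
ft_force: [6.0, -0.4, -0.1]
opening: 0.145
```

```bash
python3 -c "
from h import *
from workcell import r
show(r.state())"
```

```text
t 12.325 pos [ 0.5071 -0.0013  0.1313] yaw 128.1 zax [ 4.e-04 -2.e-04 -1.e+00] F [ 6.02 -0.39 -0.14] M [ 0.021 -1.253 -0.078] open 0.1451 q [-0.13  0.45  1.95 -0.    0.74 -0.8 ]
```

Probe 5 dropped below plate level with no vertical force, so the pin is over the pocket. I'll push down gently.

servo_tool:
  moves:
    - {"dx": -0.005, "dy": 0.006, "dz": 0.02, "rx": 0, "ry": 0, "rz": 0}
    - {"dx": -0.005, "dy": 0.006, "dz": 0.04, "rx": 0, "ry": 0, "rz": 0}
    - {"dx": -0.005, "dy": 0.006, "dz": 0.06, "rx": 0, "ry": 0, "rz": 0}

```text
time_s: 12.7
position: [0.507, -0.0013, 0.129]
eef_rot: [-0.0, 0.438, 0.899, -0.0]
ft_force: [1.6, -0.4, 7.0]
opening: 0.147
```

```bash
python3 -c "
from h import *
from workcell import r
show(r.state())"
```

```text
t 12.7 pos [ 0.507  -0.0013  0.129 ] yaw 128.09 zax [-3.e-04 -0.e+00 -1.e+00] F [ 1.6  -0.43  6.96] M [-0.032 -0.695 -0.235] open 0.1465 q [-0.13  0.46  1.95 -0.    0.74 -0.8 ]
```

servo_tool:
  moves:
    - {"dx": 0, "dy": 0, "dz": 0.02, "rx": 0, "ry": 0, "rz": 0.1}
    - {"dx": 0, "dy": 0, "dz": 0.04, "rx": 0, "ry": 0, "rz": 0.1}

```text
time_s: 12.95
position: [0.5071, -0.0012, 0.1274]
eef_rot: [-0.0, 0.442, 0.897, -0.0]
ft_force: [2.0, -1.3, 5.8]
opening: 0.15
```

```bash
python3 -c "
from h import *
from workcell import r
show(r.state())"
```

```text
t 12.95 pos [ 0.5071 -0.0012  0.1274] yaw 127.59 zax [-1.e-04 -0.e+00 -1.e+00] F [ 1.95 -1.33  5.77] M [ 0.063 -0.822 -0.108] open 0.1498 q [-0.13  0.46  1.95 -0.    0.73 -0.79]
```

servo_tool:
  moves:
    - {"dx": 0, "dy": 0, "dz": 0.02, "rx": 0, "ry": 0, "rz": 0}
    - {"dx": 0, "dy": 0, "dz": 0.04, "rx": 0, "ry": 0, "rz": 0}
    - {"dx": 0, "dy": 0, "dz": 0.06, "rx": 0, "ry": 0, "rz": 0}
    - {"dx": 0, "dy": 0, "dz": 0.075, "rx": 0, "ry": 0, "rz": 0}

```text
time_s: 13.45
position: [0.507, -0.0013, 0.1244]
eef_rot: [-0.0, 0.442, 0.897, -0.0]
ft_force: [2.4, -0.6, 6.7]
opening: 0.147
```

```bash
python3 -c "
from h import *
from workcell import r
show(r.state())"
```

```text
t 13.45 pos [ 0.507  -0.0013  0.1244] yaw 127.59 zax [-2.e-04 -0.e+00 -1.e+00] F [ 2.45 -0.61  6.74] M [-0.006 -0.761 -0.202] open 0.1468 q [-0.13  0.46  1.95 -0.    0.73 -0.79]
```

servo_tool:
  moves:
    - {"dx": 0, "dy": 0, "dz": 0.01, "rx": 0, "ry": 0, "rz": 0}
    - {"dx": 0, "dy": 0, "dz": 0.02, "rx": 0, "ry": 0, "rz": 0}
    - {"dx": 0, "dy": 0, "dz": 0.02, "rx": 0, "ry": 0, "rz": 0}

```text
time_s: 13.82
position: [0.507, -0.0013, 0.1237]
eef_rot: [-0.0, 0.442, 0.897, -0.0]
ft_force: [1.4, -1.0, 7.3]
opening: 0.144
```

```bash
python3 -c "
from h import *
from workcell import r
show(r.state())"
```

```text
t 13.825 pos [ 0.507  -0.0013  0.1237] yaw 127.59 zax [-3.e-04 -0.e+00 -1.e+00] F [ 1.38 -0.96  7.27] M [ 0.011 -0.707 -0.195] open 0.1435 q [-0.13  0.46  1.95 -0.    0.72 -0.79]
```

servo_tool:
  moves:
    - {"dx": 0, "dy": 0, "dz": 0.01, "rx": 0, "ry": 0, "rz": 0}
    - {"dx": 0, "dy": 0, "dz": 0.015, "rx": 0, "ry": 0, "rz": 0}

```text
time_s: 14.08
position: [0.5071, -0.0013, 0.1236]
eef_rot: [0.0, 0.442, 0.897, -0.0]
ft_force: [0.2, -0.7, 15.8]
opening: 0.147
```

```bash
python3 - <<'E'
from h import *
from workcell import r
show(r.state())
p=r.camera("scene");x0,y0=180,120
im=cv2.resize(p["img"][y0:y0+120,x0:x0+160,::-1],None,fx=5,fy=5,interpolation=cv2.INTER_CUBIC)
cv2.imwrite("pics/f_scene.png",np.clip(im.astype(float)*1.8,0,255).astype(np.uint8))
E
```

```text
t 14.075 pos [ 0.5071 -0.0013  0.1236] yaw 127.6 zax [ 2.e-04 -1.e-04 -1.e+00] F [ 0.21 -0.73 15.8 ] M [ 0.016 -0.205 -0.273] open 0.1475 q [-0.13  0.47  1.95 -0.    0.72 -0.79]
```

View pics/f_scene.png

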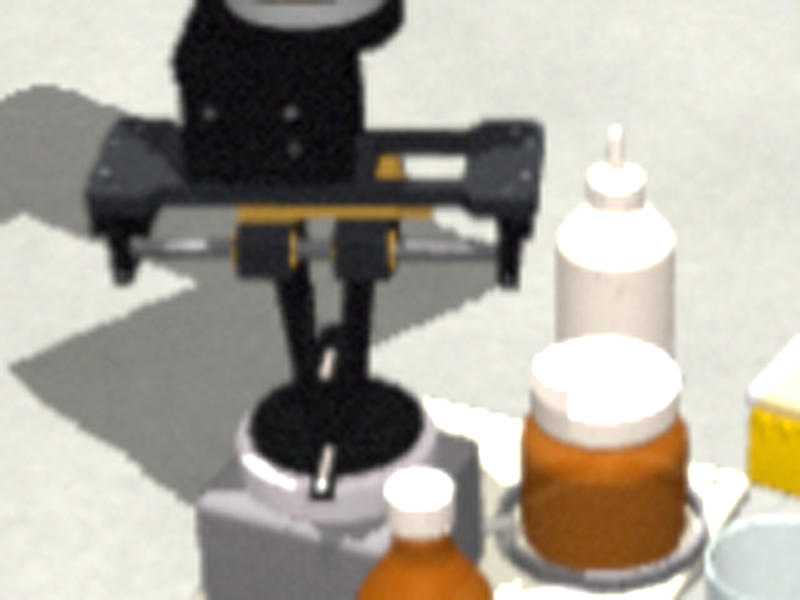

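The knob hit its lower stop at z = 0.1236, the same as at the start. The skirt sits in the collar again at about (335,425), with the pointer at (322,490). Now I'll unload, open and rise.

servo_tool:
  moves:
    - {"dx": 0, "dy": 0, "dz": -0.015, "rx": 0, "ry": 0, "rz": 0}
    - {"dx": 0, "dy": 0, "dz": -0.015, "rx": 0, "ry": 0, "rz": 0}

```text
time_s: 14.38
position: [0.5071, -0.0013, 0.1237]
eef_rot: [-0.0, 0.442, 0.897, -0.0]
ft_force: [2.0, -0.2, 8.4]
opening: 0.146
```

servo_tool:
  moves:
    - {"dx": 0, "dy": 0, "dz": 0, "rx": 0, "ry": 0, "rz": 0}
    - {"dx": 0, "dy": 0, "dz": 0, "rx": 0, "ry": 0, "rz": 0}
    - {"dx": 0, "dy": 0, "dz": 0, "rx": 0, "ry": 0, "rz": 0}
    - {"dx": 0, "dy": 0, "dz": 0, "rx": 0, "ry": 0, "rz": 0}
    - {"dx": 0, "dy": 0, "dz": 0, "rx": 0, "ry": 0, "rz": 0}
  gripper: -0.2

```text
time_s: 15.0
position: [0.5071, -0.0013, 0.1234]
eef_rot: [-0.0, 0.441, 0.897, -0.0]
ft_force: [-0.3, 0.2, 0.9]
opening: 0.4
```

servo_tool:
  moves:
    - {"dx": 0, "dy": 0, "dz": -0.3, "rx": 0, "ry": 0, "rz": 0}
    - {"dx": 0, "dy": 0, "dz": -0.8, "rx": 0, "ry": 0, "rz": 0}
    - {"dx": 0, "dy": 0, "dz": -1.5, "rx": 0, "ry": 0, "rz": 0}
    - {"dx": 0, "dy": 0, "dz": -2.3, "rx": 0, "ry": 0, "rz": 0}
    - {"dx": 0, "dy": 0, "dz": -3, "rx": 0, "ry": 0, "rz": 0}
    - {"dx": 0, "dy": 0, "dz": -3, "rx": 0, "ry": 0, "rz": 0}

```text
time_s: 15.75
position: [0.5078, -0.0013, 0.2459]
eef_rot: [0.002, 0.441, 0.897, 0.001]
ft_force: [0.2, -0.1, -0.1]
opening: 0.399
```

```bash
python3 - <<'E'
from h import *
from workcell import r
show(r.state())
p=r.camera("scene");x0,y0=180,120
im=cv2.resize(p["img"][y0:y0+120,x0:x0+160,::-1],None,fx=5,fy=5,interpolation=cv2.INTER_CUBIC)
im=np.clip(im.astype(float)*1.8,0,255).astype(np.uint8)
print(((proj(p,[[.5067,-.002,.142],[.5067,-.002,.1515]])-[x0,y0])*5).round())
a=np.linspace(0,6.28,40)
for z,c in((.107,(0,255,0)),(.116,(0,0,255))):
    for u,v in (proj(p,np.c_[.5068+.038*np.cos(a),-.002+.038*np.sin(a),0*a+z])-[x0-.5,y0-.5])*5: cv2.circle(im,(int(u),int(v)),2,c,-1)
cv2.imwrite("pics/g_scene.png",im)
E
```

```text
t 15.75 pos [ 0.5078 -0.0013  0.2459] yaw 127.61 zax [ 4.3e-03 -6.0e-04 -1.0e+00] F [ 0.22 -0.13 -0.12] M [-0.008 -0.129 -0.024] open 0.3993 q [-0.13  0.3   1.82 -0.    1.02 -0.79]
[[324. 344.]
 [323. 325.]]
```

View pics/g_scene.png

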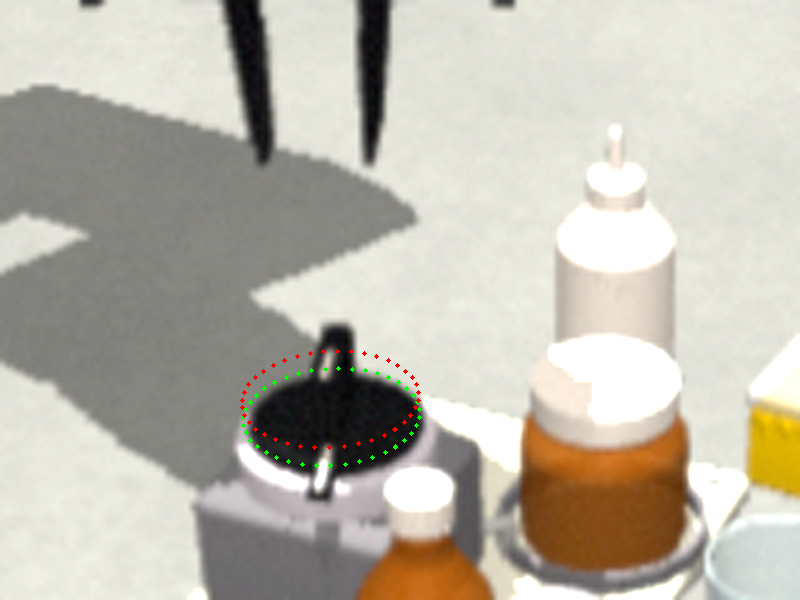

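```bash
python3 -c "
from workcell import r
print(r.sign_off())"
```

```text
the job is handed in; nothing more can be done
None
```

The valve is switched over to the amber tall bottle (nest_right, clockwise side), and the knob is down in the locking pocket on that side. I handed the job in at about 16 s of the 54 s allowed; no verdict was reported.

- **What I did:** I gripped the bar with 12 N, pulled the knob up about 13 mm and turned it clockwise. I then probed lightly for the pocket in 4° steps from about 51°. The first four probes landed on the plate. The fifth, at about 67° from park, dropped in, and I pushed the knob down.
- **Home position:** The downward force rose to 15.8 N with the tool at z = 0.1236 m, which matches the starting height of 0.1238 m. After I released it and rose clear, the camera showed the skirt at its home level in the collar.
- **Bottles and bench:** The arm is clear, and nothing looked moved in that last view. It was a crop of the valve area, showing the squat jar, the wash bottle and the top of the tall bottle. I did not check the timer, rack or petri dish in a final picture.
- **Highest loads:** The first probe overshot and read 18.9 N vertically at the wrist, against the 25 N limit on the pin. I made the later probes softer, and they read at most 13.3 N.
- **Small disagreements:** My estimates of the valve's direction differed by about 1°. There was a side force of up to about 6 N at the wrist while turning.

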